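Close and latch the eyepiece case

ROBOT

A 6-joint arm with a two-finger parallel gripper is mounted at the origin on the work surface. World frame = base frame: x ahead of the robot, y to its left, z up, the work surface at z = 0. Lengths are in m, angles in degrees, forces in N, time in s.
With the tool pointing down it reaches from about 0.35 to 0.875 m from the base axis. Payload 4.2 kg.
Tool frame: the origin (TCP) lies midway between the tips of the shut fingers; the grasp point (between the pads) lies 19 mm behind it; z points along the fingers, y is the line along which they close (so a half turn about z gives the same grasp; the last joint's range is limited). The gripper opens to 87 mm and grips with 3 to 60 N. Pads are 19 mm wide; open, the fingers measure 117 mm over their backs; the gripper's body (75 mm by 190 mm) begins 51 mm behind the grasp point.
Start: joints at [-59.84, 22.042, 0.453, 0, -68.411, -14.817], TCP at [0.165, -0.603, 0.223] pointing down, gripper open.
Joint ranges: [-179.83, 179.83], [-69.29, 118.12], [-61.27, 80.66], [-181.25, 117.63], [-171.15, -9.14], [-177.46, 177.46]. Speed limits (degrees/s): [159.86, 159.86, 180, 180, 180, 180].

INTERFACE

Orientations are given as a 3x3 rotation matrix whose columns are the frame's x, y, z axes.
In Python, from station import * gives the robot as it stands.
- The arm moves only by the tool move_arm, never from a script. Its argument "targets" is text: rows parted by semicolons, each of 4 numbers parted by spaces: the shift along the world's x, y, z in units of 25 mm (1.0 is 25 mm), then the turn about the world's z in units of 5 degrees (1.0 is 5 degrees). In form: tx ty tz spin; .... A call has 1 to 10 rows; each row shifts and turns the commanded pose from where the row before left it; what a row does not reach is not made up. A row lasts 1/12 s, in which the tool goes at most 41.7 mm and 7.16 degrees, less where a joint would pass 70% of its speed; a pose out of reach is approached as far as the arm can. A call is refused whole if a number of a shift passes 1 or a number of a turn 1, either way. A call with a gripper value outside its range is refused whole. "gripper" is the finger opening in mm, from 0 to 87, set as the call begins (left out, the last holds). The fingers move at their own pace and stop on an object; the grip force is fixed at half the most. Time passes only in rows, so rows that do not move let the fingers close. It gives the time, the measured TCP pose, the force, the opening and the grip force at its end, in the units of the state.
- sense(): the state, without advancing time (a new reading comes with each control period).
- capture(name): name is "side" or "top" or "wrist"; returns a dict with "image" (480x640x3 uint8, blue, green, red), "fx", "fy", "cx", "cy" (pixels), "world_from_camera" (4x4, takes a point from camera to world coordinates); the wrist camera has in their place "hand_eye" (4x4, takes a point from camera to tool coordinates, whose origin is the TCP and whose axes are the flange's). Camera axes: x right, y up, looking along -z (the intrinsics and any distortion apply to the point x, -y, -z); pixel columns grow to the right and rows downward; lengths in m; the calibration is good to about 2 mm. A picture is of the moment at which its call begins: read the wrist's pose just before it. There is no depth.
- finish_job(): hands the job in; it is judged then, once.
The state is a dict: "time_s": time; "joints": joint angles; "joint_velocities": joint speeds; "effort": joint torques, N m; "tcp_pos": TCP position; "ee_rot": TCP orientation; "wrist_force": force on the tool from outside, world axes, zero at the start; "moment": the same for the moment, N m; "gripper_width": opening from 0.0 (shut) to 1.0 (fully open); "gripper_force": force on a finger pad.
Only numpy, scipy, OpenCV 4.12 (cv2) and the standard library are available. Lean on these libraries where they do the work, as an engineer would, in place of code of your own. Each camera call takes 0.05 s, during which the arm holds its last target. There are 200 camera calls.

TASK

Close up the aluminium eyepiece case where it stands, using fingertip pushes only: gently tip the open lid over until it is fully shut, then flip the steel latch on the lid's front edge forward and down until it lies flat against the front of the case. Push only on the outsides of the lid and latch (do not pinch or hold them, or touch the lid's lining or the brass spring inside the latch), fold the latch down only once the lid is shut, do not drag, tip or lift the case, and leave the other things on the desk alone.

Things in the scene. Friction and masses are not known exactly. Their poses are not given: they have to be found in the camera images.
- case: Black case with aluminium edges, loose on the desk, about 1.3 kg (slides above roughly 5 N). Base 130 mm deep (x) by 200 wide (y) by 60 high; 80 high when shut. Inside, eyepieces in foam, none above the rim. Origin: centre of its underside. Its front (latch side) is its -x, towards the robot at yaw 0; lid hinged on its back (+x) top edge. A handle stands out 25 mm at half height of its +y side
- lid (a joint): angle of the lid, rad: 0 shut, 1.57 upright, 2.0 the stop. Starts leaning back past upright (1.72 to 1.95). Stiff hinge: it stays at any angle and takes up to 0.35 N m to push over (3.5 N at 100 mm from the hinge). Panel 130 by 200 by 20 mm; its outer face looks away from the robot while open, so it is pushed over from behind and ends as a level top 80 mm above the desk
- lid_hinge (a point): middle of the lid's hinge line: on the case's back top edge, 65 mm behind (+x) and 60 mm above the case's origin; the line runs along the case's y
- lid_edge (a point): middle of the outer edge at the lid's free (front) end, on the outer face, 130 mm from the hinge line and on the top surface when shut. Its frame turns with the lid: x from the free end towards the hinge, z out of the outer face
- lid_lining: grey foam lining 116 by 186 by 6 mm on the inner face of the lid, standing out 3 mm; not to be touched. Its frame is the lid's (origin on the hinge line)
- latch (a joint): angle of the latch against the lid, rad: 0 flat on the front of the case, 1.57 straight out from the lid's front edge, 3.14 square off the lid's outer face (straight up with the lid shut, straight backwards with the lid upright), 3.4 the stop. Starts at 2.7 to 3.3. It stays at any angle and takes about 0.03 N m to move (1 N at its tip)
- latch_pin (a point): middle of the latch's hinge pin, which runs along the case's y: on the lid, 6 mm before its front face and at the middle of its 20 mm thickness; with the lid shut it is 71 mm before the case's origin and 70 mm above the desk
- latch_tip (a point): middle of the 6 mm rolled lip at the free end of the latch, 43 mm from the pin. The latch is a steel plate 34 wide, 3.5 thick, 46 mm long, in the middle of the lid's front edge. Its outer face looks away from the case when folded down, and to the case's back (+x) while it points up: push that face forward from behind, then down from above and in from the front
- latch_spring: brass spring plate 22 by 26 by 2 mm on the inner face of the latch; not to be touched. Its frame is the latch's: origin on the pin, z towards the pin from the tip, x to the latch's inner side
- torch: black pocket torch standing on its lamp end, 42 mm across at the foot and 143 mm tall, near one side of the case; origin at the centre of its foot; leave alone
- oil_bottle: small amber bottle with a black cap, 38 mm across and 85 mm tall, near the other side of the case; origin at the centre of its foot; leave alone
- capsule_a: round green specimen capsule, 42 mm across and 16 mm high, left of the case's front; origin at the centre of its underside; leave alone
- capsule_b: the second green capsule, the same; leave alone
- lens_cap: black eyecup ring, 54 mm across and 20 mm high, right of the case's front; origin at the centre of its underside; leave alone
- brush: lens brush 170 mm long lying on the desk to the right; leave alone
- microscope: white stereo microscope fixed at the right of the desk, base about 270 by 150 mm, 350 mm tall; origin at the centre of its underside

How it is judged:
By the outcome, as a careful person would: the job done as asked, in the order asked, and still so for the second after the job is handed in, with the robot touching nothing.
It also fails if it takes over 54 s, if anything falls off the work surface, if the arm or the gripper's body presses on something with over 40 N, if the wrist force passes 120 N, or if a joint passes its speed limit or range.

## Working session

There is one attempt and no reset: what is moved stays moved. The work goes in short steps, Python scripts to look and compute and a tool call to move; the robot and the scene stay as the last step left them, time stands still between calls to the robot, and variables do not carry over. Pictures are saved under pics/ and viewed, at most 10 in all, crops included, and the job is handed in when it is done.

Besides the shell and the picture viewer there is one more tool, called after "Request:" as name(argument=value, ...) on one line, values as JSON. move_arm: Moves the arm, as the interface text tells. Its arguments: {"type":"object","properties":{"targets":{"type":"string"},"gripper":{"type":"number"}},"required":["targets"]}

```bash
mkdir -p pics; python3 - <<'E'
from station import *
import cv2,json
for n in("side","top"):
    c=capture(n); cv2.imwrite(f"pics/{n}0.png",c["image"]); print(n,c["fx"],c["fy"],c["cx"],c["cy"],c["world_from_camera"], [k for k in c])
s=sense();print(s["time_s"],s["tcp_pos"],s["ee_rot"],s["gripper_width"])
E
```

```text
side 512.9192695400174 512.9192695400174 318.68766653486983 239.97951450131433 [[-0.89472295  0.2899204  -0.33973078 -0.01028897]
 [-0.44661162 -0.57570544  0.68490971  0.73394669]
 [ 0.00298444  0.76453215  0.64457869  0.91396463]
 [ 0.          0.          0.          1.        ]] ['image', 'fx', 'fy', 'cx', 'cy', 'world_from_camera']
top 454.94575910911317 454.94575910911317 324.09852983437213 238.99565750054825 [[-2.40838206e-02  9.80366119e-01 -1.95709587e-01  2.08802073e-01]
 [-9.99709844e-01 -2.35306125e-02  5.15159880e-03 -1.60431001e-01]
 [ 4.45286474e-04  1.95776870e-01  9.80648367e-01  1.23174959e+00]
 [ 0.00000000e+00  0.00000000e+00  0.00000000e+00  1.00000000e+00]] ['image', 'fx', 'fy', 'cx', 'cy', 'world_from_camera']
0.1 [ 0.16525031 -0.60221203  0.22155261] [[-9.64394619e-01 -2.64466658e-01 -6.36323027e-04]
 [-2.64467396e-01  9.64392829e-01  1.86211338e-03]
 [ 1.21198463e-04  1.96409882e-03 -9.99998064e-01]] 1.000942188177604
```

View pics/side0.png

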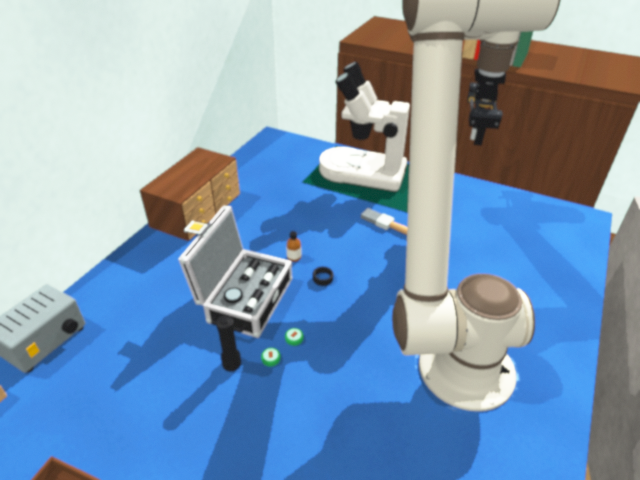

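View pics/top0.png

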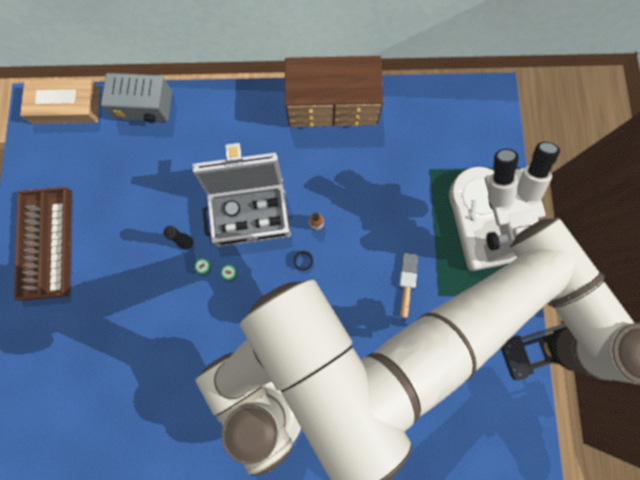

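Both views show the open case (top image about (245,195), side image about (240,270)), with the latch's brass plate at top (234,152) and side (197,228). The torch is on the left of the case and the bottle on the right. I'll zoom in on both.

```bash
python3 - <<'E'
import cv2,numpy as np
a=cv2.imread("pics/top0.png")[135:275,150:340]; b=cv2.imread("pics/side0.png")[195:385,165:345]
a=cv2.resize(a,None,fx=4,fy=4,interpolation=cv2.INTER_CUBIC); b=cv2.resize(b,None,fx=3,fy=3,interpolation=cv2.INTER_CUBIC)
cv2.imwrite("pics/tz.png",a);cv2.imwrite("pics/sz.png",b)
E
```

```text
(no output)
```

View pics/tz.png

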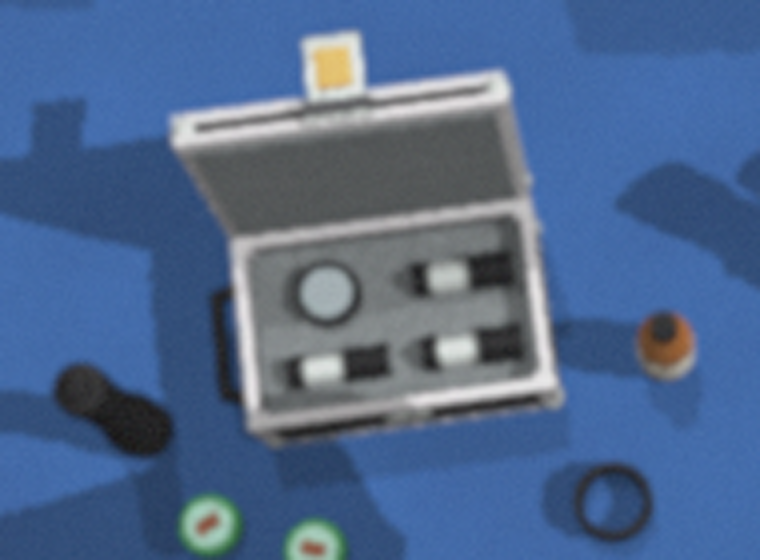

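View pics/sz.png

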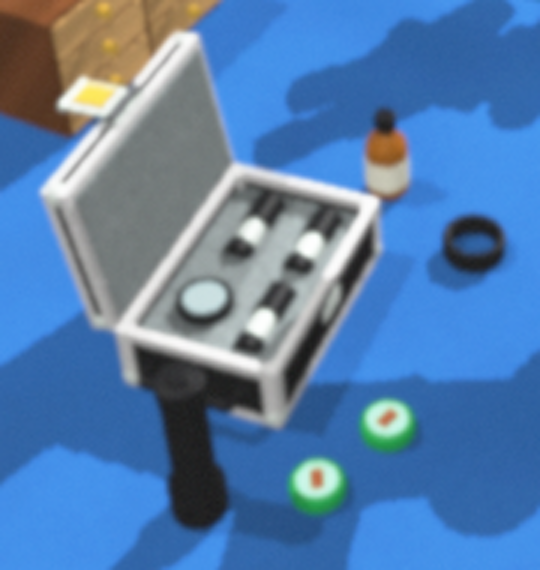

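The zooms resolve the points I need. In the top crop the rim corners are about (232,238), (532,205), (563,393) and (249,430). The lid's free-edge corners are about (172,120)/(505,72) in the top crop and (47,188)/(188,35) in the side crop. I'll cast rays through these.

```bash
cat > h.py <<'E'
import numpy as np
K={"side":(512.92,318.688,239.98,np.array([[-0.89472295,0.2899204,-0.33973078,-0.01028897],[-0.44661162,-0.57570544,0.68490971,0.73394669],[0.00298444,0.76453215,0.64457869,0.91396463]])),
"top":(454.946,324.0985,238.9957,np.array([[-2.40838206e-02,9.80366119e-01,-1.95709587e-01,2.08802073e-01],[-9.99709844e-01,-2.35306125e-02,5.15159880e-03,-1.60431001e-01],[4.45286474e-04,1.95776870e-01,9.80648367e-01,1.23174959e+00]]))}
def ray(n,u,v):
    f,cx,cy,M=K[n]; d=M[:,:3]@np.array([(u-cx)/f,-(v-cy)/f,-1]); return M[:,3],d/np.linalg.norm(d)
def onz(n,u,v,z):
    o,d=ray(n,u,v); return o+d*(z-o[2])/d[2]
def tri(pt,ps):
    o1,d1=ray("top",*pt);o2,d2=ray("side",*ps)
    s=np.linalg.lstsq(np.c_[d1,-d2],o2-o1,rcond=None)[0]; a=o1+d1*s[0];b=o2+d2*s[1]
    return (a+b)/2,np.linalg.norm(a-b)
T=lambda x,y:((x+.5)/4-.5+150,(y+.5)/4-.5+135)
S=lambda x,y:((x+.5)/3-.5+165,(y+.5)/3-.5+195)
E
python3 - <<'E'
from h import *
np.set_printoptions(precision=4,suppress=True)
t=[(232,238),(532,205),(563,393),(249,430)]; s=[(120,328),(235,165),(381,203),(275,372)]
for a in t: print("top rim",onz("top",*T(*a),.06))
for a in s: print("side rim",onz("side",*S(*a),.06))
for a,b in zip(t,s): print("tri",*tri(T(*a),S(*b)))
for nm,a,b in [("lidL",(172,120),(47,188)),("lidR",(505,72),(188,33)),("spring",(334,68),(94,95)),("latch tipL",(302,38),(58,107)),("tipR",(358,32),(82,77))]: print(nm,*tri(T(*a),S(*b)))
for nm,a,b,z in [("torch top",(82,390),(182,380),.143),("torch foot",(140,425),(200,505),.015),("bottle",(663,328),(385,120),.085),("handle",(228,345),None,.03),("capA",(210,525),(318,480),.016),("capB",(315,548),(388,420),.016),("ring",(613,502),(474,238),.02)]:
    print(nm,onz("top",*T(*a),z), b and onz("side",*S(*b),z))
E
```

```text
top rim [0.5727 0.1424 0.06  ]
top rim [ 0.5909 -0.0586  0.06  ]
top rim [ 0.4612 -0.0782  0.06  ]
top rim [0.4413 0.1278 0.06  ]
side rim [0.569  0.1416 0.06  ]
side rim [ 0.5935 -0.0536  0.06  ]
side rim [ 0.461  -0.0674  0.06  ]
side rim [0.4424 0.1264 0.06  ]
tri [0.571  0.1417 0.0599] 0.003464119108643079
tri [ 0.5943 -0.0575  0.0558] 0.003980610709530439
tri [ 0.4649 -0.077   0.05  ] 0.003158864584764961
tri [0.4412 0.1275 0.0616] 0.00046621313964650746
lidL [0.6064 0.1465 0.1903] 0.0014730271526769896
lidR [ 0.6303 -0.0553  0.1862] 0.008827543907488467
spring [0.6373 0.0492 0.1928] 0.00044551125357749976
latch tipL [0.6575 0.0692 0.189 ] 0.0020254428138959772
tipR [0.66   0.0349 0.1922] 0.000498121217576529
torch top [0.4523 0.2102 0.143 ] [0.449  0.2186 0.143 ]
torch foot [0.4555 0.2132 0.015 ] [0.4483 0.2231 0.015 ]
bottle [ 0.4974 -0.1452  0.085 ] [ 0.4942 -0.1363  0.085 ]
handle [0.5064 0.1509 0.03  ] None
capA [0.3855 0.1633 0.016 ] [0.3845 0.1678 0.016 ]
capB [0.3682 0.0924 0.016 ] [0.366  0.0973 0.016 ]
ring [ 0.394  -0.1083  0.02  ] [ 0.3929 -0.1021  0.02  ]
```

Case yaw is about 6°, its origin is about (0.5165, 0.035), and the hinge is at (0.5815, 0.043). The lid is at about 103° and the latch is roughly level, pointing back. I'll shut the fingers and travel round behind the lid on the -y side of the latch, clear of the microscope.

Request:
move_arm(targets="0.3 0.8 0.4 -0.9; 0.5 1 0.4 -0.9; 0.5 1 0.4 0; 0.5 1 0.4 0; 0.5 1 0.4 0; 0.5 1 0.4 0; 0.5 1 0.4 0; 0.5 1 0.4 0; 0.5 1 0.4 0; 0.5 1 0.4 0", gripper=0)

```text
time_s: 0.93
tcp_pos: [0.2855, -0.3562, 0.3227]
ee_rot: [[-0.994, -0.11, -0.0], [-0.11, 0.994, 0.001], [0.0, 0.001, -1.0]]
wrist_force: [0.6, 0.2, 0.2]
gripper_width: 0.327
gripper_force: 0.0
```

Request:
move_arm(targets="0.8 0.75 0 0; 0.8 0.75 0 0; 0.8 0.75 0 0; 0.8 0.75 0 0; 0.8 0.75 0 0; 0.8 0.75 0 0; 0.8 0.75 0 0; 0.8 0.75 0 0; 0.8 0.75 0 0; 0.8 0.75 0 0")

```text
time_s: 1.77
tcp_pos: [0.486, -0.169, 0.3222]
ee_rot: [[-0.994, -0.111, -0.001], [-0.111, 0.994, 0.0], [0.001, 0.0, -1.0]]
wrist_force: [0.0, -0.2, 1.1]
gripper_width: 0.005
gripper_force: 0.0
```

Request:
move_arm(targets="0.8 0.75 0 0; 0.8 0.75 0 0; 0.8 0.75 0 0; 0.8 0.75 0 0; 0.8 0.75 0 0; 0.8 0.75 0 0; 0.8 0.75 0 0; 0.8 0.75 0 0; 0.8 0.7 0 0; 0 0 0 0")

```text
time_s: 2.6
tcp_pos: [0.6678, 0.0005, 0.3195]
ee_rot: [[-0.994, -0.113, -0.002], [-0.113, 0.994, 0.0], [0.002, 0.001, -1.0]]
wrist_force: [1.7, -0.5, -1.7]
gripper_width: 0.005
gripper_force: 0.0
```

Request:
move_arm(targets="0.5 0.3 0 0; 0.5 0.2 0 0; 0 0 0 0")

```text
time_s: 2.85
tcp_pos: [0.6914, 0.0106, 0.3206]
ee_rot: [[-0.994, -0.111, -0.002], [-0.111, 0.994, -0.0], [0.002, 0.0, -1.0]]
wrist_force: [-1.0, -0.4, -0.3]
gripper_width: 0.004
gripper_force: 0.0
```

```bash
python3 - <<'E'
from station import *
import cv2,numpy as np
np.set_printoptions(precision=4,suppress=True)
s=sense();c=capture("wrist"); cv2.imwrite("pics/w1.png",c["image"])
print(s["tcp_pos"],s["wrist_force"]); print(c["fx"],c["cx"],c["cy"],c["hand_eye"])
t=capture("top");cv2.imwrite("pics/t1.png",t["image"])
E
```

```text
[0.6914 0.0106 0.3206] [-0.9551 -0.3926 -0.3478]
331.7025337324156 318.59432132867937 240.6320927702502 [[-0.0003  0.9547  0.2975  0.0812]
 [ 1.      0.0004 -0.0004  0.    ]
 [-0.0005  0.2975 -0.9547 -0.163 ]
 [ 0.      0.      0.      1.    ]]
```

View pics/w1.png

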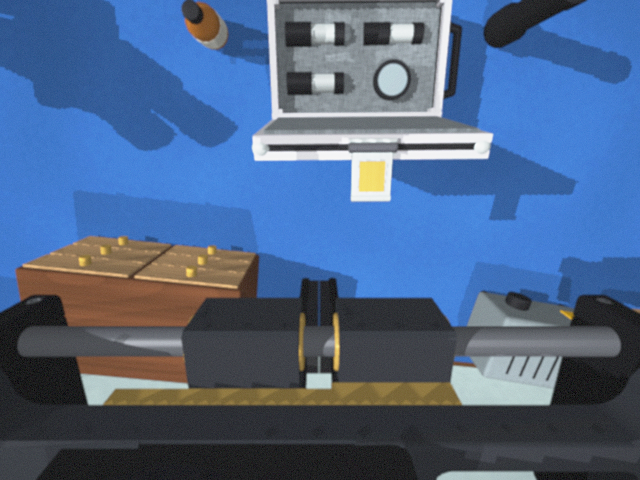

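The wrist view shows the lid's outer edge at row 158 (columns 255–490), level, so the tool yaw matches the case. The latch tip is at row 200, columns 351–391, and the wooden drawer box is behind at lower left.

```bash
cat >> h.py <<'E'
HE=np.array([[-.0003,.9547,.2975,.0812],[1,.0004,-.0004,0],[-.0005,.2975,-.9547,-.163]])
def wz(u,v,z,p,R,f=331.7,cx=318.59,cy=240.63):
    R=np.array(R);o=R@HE[:,3]+p;d=R@HE[:,:3]@np.array([(u-cx)/f,-(v-cy)/f,-1]);return o+d*(z-o[2])/d[2]
E
python3 - <<'E'
from h import *
np.set_printoptions(precision=4,suppress=True)
p=np.array([.6914,.0106,.3206]);R=[[-0.994,-0.111,-0.002],[-0.111,0.994,0],[0.002,0,-1]]
for n,u,v,z in [("tipL",351,200,.19),("tipR",391,200,.19),("edgeL",255,158,.185),("edgeR",490,158,.185),("edgeL in",262,136,.19),("edgeR in",486,136,.19),("rimback",275,116,.06),("rimback",443,116,.06),("box",250,255,.1),("box",130,240,.1)]:print(n,wz(u,v,z,p,R))
E
```

```text
tipL [0.6604 0.0364 0.19  ]
tipR [0.6564 0.072  0.19  ]
edgeL [ 0.6338 -0.0517  0.185 ]
edgeR [0.611  0.1528 0.185 ]
edgeL in [ 0.6147 -0.0459  0.19  ]
edgeR in [0.5937 0.1422 0.19  ]
rimback [ 0.5917 -0.0528  0.06  ]
rimback [0.5695 0.1473 0.06  ]
box [ 0.7567 -0.0666  0.1   ]
box [ 0.7535 -0.2119  0.1   ]
```

Latch centre is laterally about 47 mm from the finger, which leaves a 15 mm gap. The lid's outer edge is about 42 mm behind the hinge. I'll descend behind the lid.

Request:
move_arm(targets="-0.35 0.07 -0.7 0; -0.3 0.05 -0.8 0; 0 0 -0.8 0; 0 0 -0.8 0; 0 0 -0.8 0; 0 0 -0.8 0; 0 0 -0.8 0; 0 0 -0.6 0; 0 0 -0.1 0; 0 0 0 0")

```text
time_s: 3.78
tcp_pos: [0.673, 0.0122, 0.1669]
ee_rot: [[-0.994, -0.11, -0.002], [-0.11, 0.994, -0.001], [0.002, -0.0, -1.0]]
wrist_force: [0.2, -0.4, 0.1]
gripper_width: 0.003
gripper_force: 0.0
```

Request:
move_arm(targets="-0.3 -0.03 0 0; -0.3 -0.03 0 0; -0.3 -0.03 0 0; -0.2 -0.02 0 0; -0.2 -0.02 0 0; -0.2 -0.02 0 0; -0.2 -0.02 0 0; -0.2 -0.02 0 0; -0.2 -0.02 0 0")

```text
time_s: 4.53
tcp_pos: [0.6228, 0.0078, 0.1689]
ee_rot: [[-0.994, -0.111, 0.004], [-0.111, 0.994, 0.0], [-0.004, -0.0, -1.0]]
wrist_force: [3.9, -0.6, 3.3]
gripper_width: 0.008
gripper_force: 1.6
```

Request:
move_arm(targets="-0.2 -0.02 0 0; -0.2 -0.02 0 0; -0.2 -0.02 0 0; -0.2 -0.02 0 0; -0.2 -0.02 0 0; -0.2 -0.02 0 0; -0.2 -0.02 0 0")

```text
time_s: 5.12
tcp_pos: [0.5855, 0.0037, 0.1671]
ee_rot: [[-0.994, -0.11, -0.002], [-0.11, 0.994, -0.0], [0.002, -0.0, -1.0]]
wrist_force: [2.2, -0.7, 0.5]
gripper_width: 0.005
gripper_force: 1.3
```

```bash
python3 - <<'E'
from station import *
import cv2,numpy as np
a=capture("side")["image"][195:385,165:345];b=capture("top")["image"][135:275,150:340]
a=cv2.resize(a,None,fx=2,fy=2);b=cv2.resize(b,None,fx=2,fy=2);b=cv2.copyMakeBorder(b,0,100,0,0,0)
cv2.imwrite("pics/m1.png",np.hstack([a,b]))
E
```

```text
(no output)
```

View pics/m1.png

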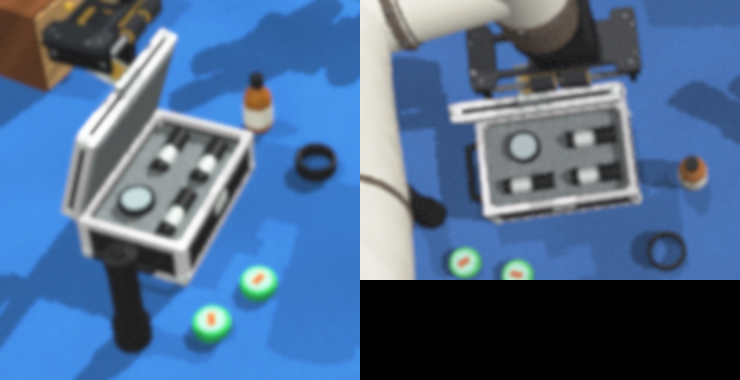

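The lid is near 78°, the case hasn't shifted, and the finger is beside the latch. I'll follow the arc.

Request:
move_arm(targets="-0.2 -0.02 -0.05 0; -0.2 -0.02 -0.05 0; -0.2 -0.02 -0.05 0; -0.2 -0.02 -0.05 0; -0.2 -0.02 -0.05 0; -0.2 -0.02 -0.1 0; -0.2 -0.02 -0.1 0; -0.2 -0.02 -0.1 0; -0.2 -0.02 -0.1 0; -0.2 -0.02 -0.1 0")

```text
time_s: 6.05
tcp_pos: [0.5359, -0.0008, 0.1482]
ee_rot: [[-0.994, -0.11, -0.0], [-0.11, 0.994, 0.0], [0.0, 0.0, -1.0]]
wrist_force: [1.4, -0.1, -0.5]
gripper_width: 0.0
gripper_force: 0.7
```

Request:
move_arm(targets="-0.17 -0.02 -0.14 0; -0.17 -0.02 -0.14 0; -0.17 -0.02 -0.15 0; -0.17 -0.02 -0.15 0; -0.16 -0.02 -0.15 0; -0.12 -0.01 -0.18 0; -0.12 -0.01 -0.19 0; -0.12 -0.01 -0.19 0; -0.12 -0.01 -0.19 0")

```text
time_s: 6.8
tcp_pos: [0.503, -0.0046, 0.1112]
ee_rot: [[-0.994, -0.11, -0.001], [-0.11, 0.994, -0.0], [0.001, -0.0, -1.0]]
wrist_force: [0.4, -0.9, 0.8]
gripper_width: 0.007
gripper_force: 0.4
```

Request:
move_arm(targets="-0.1 -0.01 -0.19 0; -0.07 -0.01 -0.2 0; -0.07 -0.01 -0.2 0; -0.07 -0.01 -0.2 0; -0.05 0 -0.2 0; -0.05 0 -0.15 0; 0 0 -0.1 0; 0 0 0 0")

```text
time_s: 7.47
tcp_pos: [0.4934, -0.0054, 0.0807]
ee_rot: [[-0.994, -0.111, -0.0], [-0.111, 0.994, -0.0], [0.0, -0.0, -1.0]]
wrist_force: [-0.3, 0.3, 0.1]
gripper_width: 0.002
gripper_force: 0.0
```

```bash
python3 - <<'E'
from station import *
import cv2,numpy as np
s=sense();print(s["tcp_pos"],s["wrist_force"])
a=capture("side")["image"][195:385,165:345];b=capture("top")["image"][135:275,150:340]
a=cv2.resize(a,None,fx=2,fy=2);b=cv2.resize(b,None,fx=2,fy=2);b=cv2.copyMakeBorder(b,0,100,0,0,0)
cv2.imwrite("pics/m2.png",np.hstack([a,b]))
E
```

```text
[ 0.49336325 -0.0054133   0.08065785] [-0.27200525  0.3243443   0.11163616]
```

View pics/m2.png

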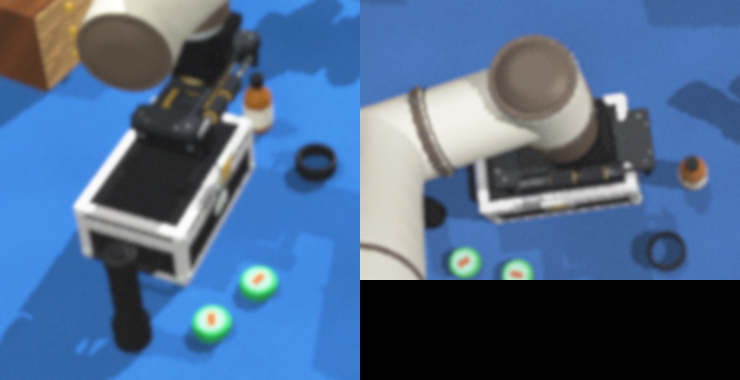

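The lid appears shut or nearly so, and the latch points up (brass at about (223,162) in the left panel). I'll press lightly until it seats.

Request:
move_arm(targets="0 0 -0.05 0; 0 0 -0.05 0; 0 0 -0.05 0; 0 0 0 0")

```text
time_s: 7.9
tcp_pos: [0.4938, -0.0054, 0.0802]
ee_rot: [[-0.994, -0.112, 0.001], [-0.112, 0.994, -0.001], [-0.001, -0.001, -1.0]]
wrist_force: [-7.6, 3.0, 22.3]
gripper_width: 0.008
gripper_force: 11.0
```

Seated hard at z = 0.0802 (22 N). I'll lift off, centre laterally behind the latch, and look with the wrist camera.

Request:
move_arm(targets="0 0 0.3 0; 0 0 0.6 0; 0 0 0.8 0; 0.1 0.57 0 0; 0 0.57 0 0; 0 0.57 0 0; 0 0 0 0; 0 0 0 0")

```text
time_s: 8.57
tcp_pos: [0.4959, 0.0377, 0.1194]
ee_rot: [[-0.994, -0.112, -0.0], [-0.112, 0.994, 0.0], [0.0, 0.0, -1.0]]
wrist_force: [-0.0, 0.8, -0.1]
gripper_width: 0.004
gripper_force: 0.0
```

```bash
python3 - <<'E'
from station import *
import cv2,numpy as np
s=sense();c=capture("wrist")["image"]; print(s["tcp_pos"],s["wrist_force"])
cv2.imwrite("pics/w2.png",c)
E
```

```text
[0.49587433 0.0376515  0.11944707] [-0.02722891  0.79283854 -0.07766439]
```

View pics/w2.png

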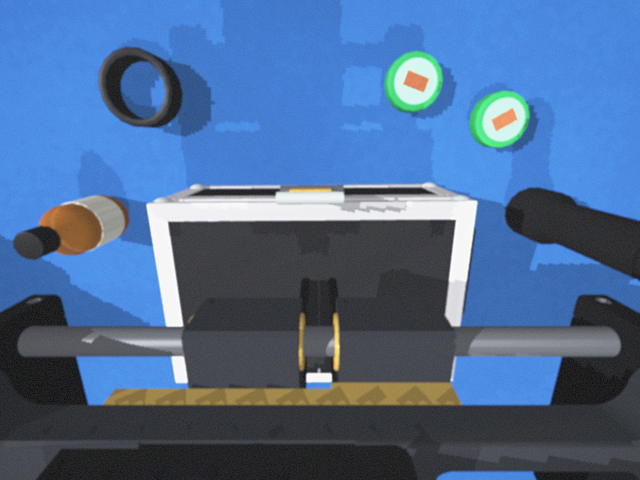

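The latch stands up at columns 276–344, rows 188–202, nearly in line with the finger. The lid's front top edge is at row 201, columns 149–476.

```bash
python3 - <<'E'
from h import *
np.set_printoptions(precision=4,suppress=True)
p=np.array([.4959,.0377,.1194]);R=np.array([[-0.994,-0.112,0],[-0.112,0.994,0],[0,0,-1]])
for n,u,v,z in [("edgeL",149,201,.08),("edgeR",476,201,.08),("tipL",276,202,.112),("tipR",344,202,.112),("tip far",310,190,.112)]:
    q=wz(u,v,z,p,R); print(n,q,"tool xy",(R.T@(q-p))[:2])
E
```

```text
edgeL [ 0.4641 -0.071   0.08  ] tool xy [ 0.0438 -0.1044]
edgeR [0.4416 0.1293 0.08  ] tool xy [0.0437 0.0972]
tipL [0.4495 0.0103 0.112 ] tool xy [ 0.0491 -0.022 ]
tipR [0.4456 0.0454 0.112 ] tool xy [0.0491 0.0133]
tip far [0.4414 0.0272 0.112 ] tool xy [ 0.0554 -0.0043]
```

Latch is about vertical; its pin is about 50 mm ahead of the TCP and 4 mm to the right. I'll lower to z = 0.10, approach, and push forward near the tip.

Request:
move_arm(targets="0 -0.16 -0.4 0; 0 0 -0.37 0; -0.4 -0.05 0 0; -0.4 -0.05 0 0; -0.4 -0.04 0 0; -0.2 -0.02 0.04 0; -0.2 -0.02 0.04 0; -0.2 -0.02 0.04 0; -0.2 -0.02 0.04 0; -0.2 -0.02 0 0")

```text
time_s: 9.45
tcp_pos: [0.4411, 0.0276, 0.1049]
ee_rot: [[-0.994, -0.111, 0.002], [-0.111, 0.994, 0.001], [-0.002, 0.0, -1.0]]
wrist_force: [0.8, 1.3, -1.4]
gripper_width: 0.008
gripper_force: 0.4
```

Request:
move_arm(targets="-0.16 -0.02 -0.13 0; -0.16 -0.02 -0.13 0; -0.16 -0.02 -0.13 0; -0.16 -0.02 -0.13 0; -0.07 -0.01 -0.19 0; -0.07 -0.01 -0.19 0; -0.07 -0.01 -0.19 0; -0.07 -0.01 -0.19 0")

```text
time_s: 10.12
tcp_pos: [0.418, 0.0243, 0.0717]
ee_rot: [[-0.994, -0.111, 0.0], [-0.111, 0.994, -0.0], [-0.0, -0.0, -1.0]]
wrist_force: [0.6, -0.2, 1.2]
gripper_width: 0.003
gripper_force: 0.5
```

Request:
move_arm(targets="-0.13 -0.01 -0.18 0; -0.13 -0.02 -0.18 0; -0.13 -0.01 -0.18 0; -0.13 -0.02 -0.18 0; 0 0 0 0")

```text
time_s: 10.53
tcp_pos: [0.4031, 0.0222, 0.0532]
ee_rot: [[-0.994, -0.11, -0.003], [-0.11, 0.994, -0.001], [0.003, -0.001, -1.0]]
wrist_force: [0.4, -0.3, -0.1]
gripper_width: 0.008
gripper_force: 0.0
```

Request:
move_arm(targets="0.08 0.01 -0.17 0; 0.13 0.01 -0.15 0; 0.15 0.02 -0.14 0; 0.15 0.02 -0.14 0; 0.15 0.02 0 0; 0.15 0.02 0 0; 0.15 0.02 0 0; 0.1 0.01 0 0")

```text
time_s: 11.2
tcp_pos: [0.4319, 0.0261, 0.0392]
ee_rot: [[-0.994, -0.11, -0.0], [-0.11, 0.994, -0.0], [0.0, -0.0, -1.0]]
wrist_force: [-2.1, 0.2, -0.4]
gripper_width: 0.002
gripper_force: 0.5
```

```bash
python3 - <<'E'
from station import *
import cv2,numpy as np
s=sense();print(s["tcp_pos"],s["wrist_force"])
w=capture("wrist")["image"][60:300,130:530];a=capture("side")["image"][235:355,180:345]
a=cv2.resize(a,None,fx=2,fy=2)
cv2.imwrite("pics/m3.png",np.hstack([a,w]))
E
```

```text
[0.43185916 0.02609543 0.03924661] [-2.0905973   0.18600028 -0.39086882]
```

View pics/m3.png

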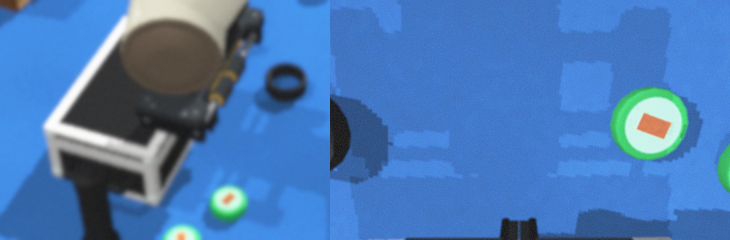

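The gripper hides the latch in this view. The TCP is about 65 mm along, where flat should be about 62. I'll press in very small steps and watch the force.

Request:
move_arm(targets="0.04 0 0 0; 0.04 0 0 0; 0 0 0 0")

```text
time_s: 11.55
tcp_pos: [0.4335, 0.0261, 0.0394]
ee_rot: [[-0.994, -0.111, 0.0], [-0.111, 0.994, 0.0], [-0.0, 0.0, -1.0]]
wrist_force: [-0.7, 1.2, 0.2]
gripper_width: 0.008
gripper_force: 0.3
```

Request:
move_arm(targets="0.04 0 0 0; 0 0 0 0")

```text
time_s: 11.72
tcp_pos: [0.4343, 0.0261, 0.0393]
ee_rot: [[-0.994, -0.111, -0.0], [-0.111, 0.994, -0.0], [0.0, 0.0, -1.0]]
wrist_force: [-1.8, 0.3, -0.0]
gripper_width: 0.007
gripper_force: 0.8
```

Request:
move_arm(targets="0.04 0 0 0; 0 0 0 0")

```text
time_s: 11.88
tcp_pos: [0.4343, 0.0257, 0.0391]
ee_rot: [[-0.994, -0.11, -0.002], [-0.11, 0.994, -0.001], [0.002, -0.0, -1.0]]
wrist_force: [-4.6, 1.1, 2.5]
gripper_width: 0.009
gripper_force: 2.2
```

Request:
move_arm(targets="0.03 0 0 0; 0 0 0 0")

```text
time_s: 12.05
tcp_pos: [0.4343, 0.0255, 0.039]
ee_rot: [[-0.994, -0.11, -0.004], [-0.11, 0.994, -0.001], [0.004, -0.001, -1.0]]
wrist_force: [-5.7, 1.3, 2.8]
gripper_width: 0.007
gripper_force: 2.9
```

A hard stop: the TCP no longer advances and the force climbs, so the latch is flat. I'll back off forward, rise, and check.

Request:
move_arm(targets="-0.2 -0.02 0 0; -0.6 -0.06 0 0; -0.6 -0.06 0 0; -0.2 0 0.8 0; 0 0 1 0; 0 0 1 0; 0 0 1 0; 0 0 1 0; 0 0 1 0; 0 0 0 0")

```text
time_s: 12.88
tcp_pos: [0.4002, 0.0238, 0.1896]
ee_rot: [[-0.994, -0.112, 0.013], [-0.112, 0.994, 0.004], [-0.014, 0.003, -1.0]]
wrist_force: [1.0, 0.2, 0.2]
gripper_width: 0.007
gripper_force: 0.0
```

Request:
move_arm(targets="-0.6 -0.8 0.2 0; -0.6 -0.8 0.2 0; -0.3 -0.8 0 0; 0 -0.8 0 0; 0 -0.8 0 0; 0 -0.8 0 0; 0 -0.8 0 0; 0 -0.8 0 0; 0 0 0 0")

```text
time_s: 13.63
tcp_pos: [0.3592, -0.1396, 0.1943]
ee_rot: [[-0.994, -0.107, 0.002], [-0.107, 0.994, -0.001], [-0.002, -0.001, -1.0]]
wrist_force: [-0.4, -0.0, 0.1]
gripper_width: 0.01
gripper_force: 0.0
```

```bash
python3 - <<'E'
from station import *
import cv2,numpy as np
s=sense();print(s["tcp_pos"],s["wrist_force"])
a=capture("side")["image"][195:385,165:345];b=capture("top")["image"][135:275,150:340]
a=cv2.resize(a,None,fx=2,fy=2);b=cv2.resize(b,None,fx=2,fy=2);b=cv2.copyMakeBorder(b,0,100,0,0,0)
cv2.imwrite("pics/m4.png",np.hstack([a,b]))
E
```

```text
[ 0.35924747 -0.13956499  0.19427853] [-0.41760707 -0.02892515  0.13199235]
```

View pics/m4.png

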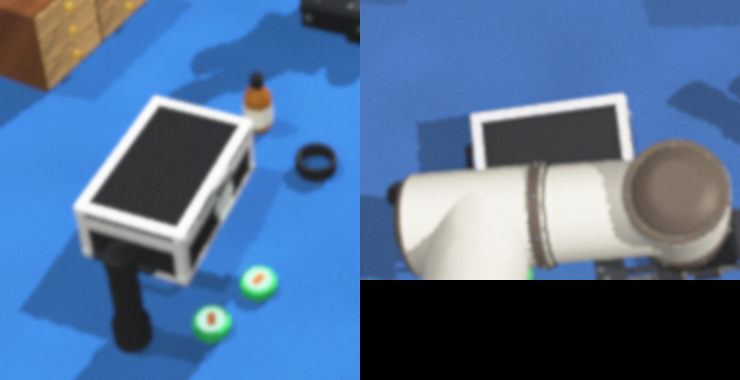

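The lid is shut and the latch lies flat on the front (about (226,200) in the left panel). The case and the other things are where they were, and the arm is clear.

```bash
python3 -c "
from station import *
print(finish_job())"
```

```text
the job is handed in; nothing more can be done
None
```

The lid is shut and the latch is folded flat on the case's front, using only fingertip pushes from outside; the final images show the case and the other things where they were, and the job was handed in at about 14 s.

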